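# Put the hole saws and the cutting-oil tin back in their holders

### The arm

A 7-joint arm with a two-finger parallel gripper is mounted at the origin on a cart in front of the work surface, level with it; the furniture and walls round the work are solid. World frame = base frame: x ahead of the robot, y to its left, z up, the work surface at z = 0. Lengths are in m, angles in rad, forces in N, time in s.
With the tool pointing down it reaches from about 0.4 to 0.925 m from the base axis. Payload 5.6 kg.
Tool frame: the origin (TCP) lies at the very end of the fingers, on their centre line; the grasp point (between the pads) lies 19 mm behind it; z points along the fingers, y is the line along which they close (so a half turn about z gives the same grasp; the last joint's range is limited). The gripper opens to 85 mm and grips with 20 to 120 N. Pads are 22 mm wide; open, the fingers measure 114 mm over their backs; the gripper's body (76 mm by 85 mm) begins 54 mm behind the grasp point. The pads swing forward as they close: fully open they stand 13 mm farther back than shut.
Start: joints at [-1.209, 0.468, -0.012, 1.603, 0.006, 1.071, -0.056], TCP at [0.256, 0.597, 0.231] pointing down, gripper open.
Joint ranges: [-2.53, 2.53], [-0.31, 2.02], [-1.57, 1.55], [0.28, 2.44], [-1.29, 4.43], [0.15, 1.84], [-2.92, 2.92]. Speed limits (rad/s): [2.57, 2.57, 3.14, 3.14, 3.14, 3.14, 3.14].

### API

Orientations are given as a rotation vector (axis times angle).
In Python, from workcell import sensors, vision, r gives the robot as it stands.
- The arm moves only by the tool jog_arm, never from a script. Its argument "deltas" is one flat list of numbers, 7 for each row, row after row: the shift along the tool's x, y, z in mm, then the turn, a rotation vector about the tool's x, y, z in degrees, then the opening, from 0 (shut) to 1 (fully open). A call has 1 to 8 rows; each row shifts and turns the commanded pose from where the row before left it, along the tool's axes as they then stand; what a row does not reach is not made up. A row lasts 1/10 s, in which the tool goes at most 50 mm and 8.59 degrees, less where a joint would pass 70% of its speed; a pose out of reach is approached as far as the arm can. A call with a gripper value outside its range is refused whole. The fingers move at their own pace and stop on an object; "squeeze" is the grip in N (left out, the last holds). Time passes only in rows, so rows that do not move let the fingers close. It gives the time, the measured TCP pose, the force, the opening and the grip force at its end, in the units of the state.
- sensors.read_state(): the state, without advancing time (a new reading comes with each control period).
- vision.capture(name): name is "scene" or "side" or "wrist"; returns a dict with "pixels" (384x512x3 uint8, red, green, blue), "mtx" (3x3 intrinsics, pixels), "rvec" (rotation vector, rad) and "tvec" (3), from world to camera coordinates, as OpenCV has them; the wrist camera has in their place "T_tool_cam" (4x4, takes a point from camera to tool coordinates, whose origin is the TCP and whose axes are the flange's). Camera axes: x right, y down, z forward; pixel columns grow to the right and rows downward; lengths in m; the calibration is good to about 2 mm. The wrist camera is an equidistant fisheye: a pixel r from the principal point sees the ray r / f radians off the axis. A picture is of the moment at which its call begins: read the wrist's pose just before it. There is no depth.
- r.job_done(): hands the job in; it is judged then, once.
The state is a dict: "clock": time; "qpos": joint angles; "joint_vel": joint speeds; "tau": joint torques, N m; "position": TCP position; "orientation": TCP orientation; "contact_force": force on the tool from outside, world axes, zero at the start; "torque": the same for the moment, N m; "finger_gap": opening from 0.0 (shut) to 1.0 (fully open); "finger_force": force on a finger pad.
Only numpy, scipy, OpenCV 4.12 (cv2) and the standard library are available. Lean on these libraries where they do the work, as an engineer would, in place of code of your own. Each camera call takes 0.05 s, during which the arm holds its last target. There are 200 camera calls.

### The job

The drilling is finished: put the three hole saws away, each over the wooden plug made for its size (thinnest plug for the smallest saw, thickest for the largest) with its teeth standing on the felt, and stand the flat oil tin upright on the floor of its plywood well. Set each one down gently, without dropping it, let go of everything, and leave the glass jar and the wooden block where they are.

Things in the scene. Friction and masses are not known exactly. Their poses are not given: they have to be found in the camera images.
- saw_small_mid (a point): The smallest of three steel hole saws, standing on its teeth: a dark upside-down cup, 32 mm outside diameter, 44 mm high, hollow below (27 mm inside, 38 mm deep), topped by a nut (25 mm across, 9 mm high) and an upright bright hexagon shank, 11 to 13 mm across, 32 mm long, to lift it by. 90 g. Point: on its axis, half-way up its 85 mm; z up; the shank spans 10.5 to 42.5 mm above the point.
- saw_medium_mid (a point): The middle one of three steel hole saws, standing on its teeth: a dark upside-down cup, 50 mm outside diameter, 44 mm high, hollow below (45 mm inside, 38 mm deep), topped by a nut (25 mm across, 9 mm high) and an upright bright hexagon shank, 11 to 13 mm across, 32 mm long, to lift it by. 160 g. Point: on its axis, half-way up its 85 mm; z up; the shank spans 10.5 to 42.5 mm above the point.
- saw_large_mid (a point): The largest of three steel hole saws, standing on its teeth: a dark upside-down cup, 68 mm outside diameter, 44 mm high, hollow below (63 mm inside, 38 mm deep), topped by a nut (25 mm across, 9 mm high) and an upright bright hexagon shank, 11 to 13 mm across, 32 mm long, to lift it by. 240 g. Point: on its axis, half-way up its 85 mm; z up; the shank spans 10.5 to 42.5 mm above the point.
- oil_tin_mid (a point): Cutting-oil tin: a flat cream-coloured oblong can with a red screw cap, standing upright, 36 mm thick along its x, 62 mm wide along its y, body 85 mm high and 100 mm with the cap, 160 g; the same either way round. The point is its centre, half-way up (50 mm above its underside).
- plug_small: Holder with the thinnest plug. Fixed. Square plywood base 90 x 90 x 12 mm with a round grey felt face (75 mm across, 3 mm proud) and in its middle an upright wooden plug, 13 mm in diameter, 26 mm high above the felt, top edge bevelled. The three bases differ only in the plug. Origin: centre of the underside, z up; felt at 15 mm, top of the plug at 41 mm above it.
- plug_medium: Holder with the middle-sized plug. Fixed. Square plywood base 90 x 90 x 12 mm with a round grey felt face (75 mm across, 3 mm proud) and in its middle an upright wooden plug, 31 mm in diameter, 26 mm high above the felt, top edge bevelled. The three bases differ only in the plug. Origin: centre of the underside, z up; felt at 15 mm, top of the plug at 41 mm above it.
- plug_large: Holder with the thickest plug. Fixed. Square plywood base 90 x 90 x 12 mm with a round grey felt face (75 mm across, 3 mm proud) and in its middle an upright wooden plug, 48 mm in diameter, 26 mm high above the felt, top edge bevelled. The three bases differ only in the plug. Origin: centre of the underside, z up; felt at 15 mm, top of the plug at 41 mm above it.
- tin_well: Holder for the oil tin, rigid and fixed while you work: plywood base 84 x 104 x 12 mm carrying an open oblong box of thin plywood walls, inside 54 mm along its x and 80 mm along its y, felt floor. Origin: centre of the base's underside, z up; the floor inside lies 15 mm above it, the upper edge of the walls 48 mm above it. The same either way round.
- screw_jar: Bystander: clear glass jar with a grey lid, 58 mm across, 70 mm high, standing loose at the left end of the white board. Origin: centre of its underside. All listed things stand on the white board, whose top is at z = 0.028.
- wood_block: Bystander: brown hardwood offcut 115 x 52 x 52 mm (long along its x) lying loose at the left end of the white board. Origin: centre of its underside. Mind the tall cabinet behind the board: its front stands at x = 0.71 where y is below -0.05, up to z = 0.54.

How it is judged:
By the outcome, as a careful person would: the job done as asked, in the order asked, and still so for the second after the job is handed in, with the robot touching nothing.
It also fails if it takes over 128 s, if anything falls off the work surface, if the arm or the gripper's body presses on something with over 40 N, if the wrist force passes 120 N, or if a joint passes its speed limit or range.

## Working session

There is one attempt and no reset: what is moved stays moved. The work goes in short steps, Python scripts to look and compute and a tool call to move; the robot and the scene stay as the last step left them, time stands still between calls to the robot, and variables do not carry over. Pictures are saved under pics/ and viewed, at most 14 in all, crops included, and the job is handed in when it is done.

Besides the shell and the picture viewer there is one more tool, called as name(argument=value, ...) on one line, values as JSON. jog_arm: Moves the arm, as the interface text tells. Its arguments: {"type":"object","properties":{"deltas":{"type":"array"},"squeeze":{"type":"number"}},"required":["deltas"]}

```bash
mkdir -p pics; ls
python3 - <<'E'
from workcell import sensors, vision, r
import cv2,numpy as np
s=sensors.read_state();print({k:np.round(v,3).tolist() for k,v in s.items()})
for n in("scene","side","wrist"):
    c=vision.capture(n);cv2.imwrite(f"pics/{n}0.png",c["pixels"][:,:,::-1]);np.savez(f"{n}0.npz",**c)
    print(n,{k:np.round(v,3).tolist() for k,v in c.items() if k!="pixels"})
E
```

```text
pics
{'clock': 0.0, 'qpos': [-1.209, 0.468, -0.012, 1.604, 0.006, 1.071, -0.056], 'joint_vel': [0.0, 0.001, 0.001, 0.0, 0.0, -0.001, 0.001], 'tau': [0.001, -53.239, 0.022, -25.13, 0.011, 0.008, 0.0], 'position': [0.256, 0.597, 0.23], 'orientation': [-0.632, -3.077, 0.003], 'contact_force': [1.249, 0.251, 0.108], 'torque': [0.003, -0.064, -0.001], 'finger_force': 0.0, 'finger_gap': 1.001}
scene {'mtx': [[455.731, 0.0, 247.535], [0.0, 455.731, 189.724], [0.0, 0.0, 1.0]], 'rvec': [0.626, -2.328, 1.493], 'tvec': [0.495, 0.148, 1.08]}
side {'mtx': [[429.869, 0.0, 254.076], [0.0, 429.869, 194.588], [0.0, 0.0, 1.0]], 'rvec': [-0.003, 2.872, -1.255], 'tvec': [0.49, -0.003, 1.156]}
wrist {'mtx': [[297.319, 0.0, 254.797], [0.0, 297.319, 192.358], [0.0, 0.0, 1.0]], 'T_tool_cam': [[-0.0, -0.963, -0.268, 0.067], [1.0, -0.0, -0.0, -0.002], [0.0, -0.268, 0.963, -0.143], [0.0, 0.0, 0.0, 1.0]]}
```

View pics/scene0.png

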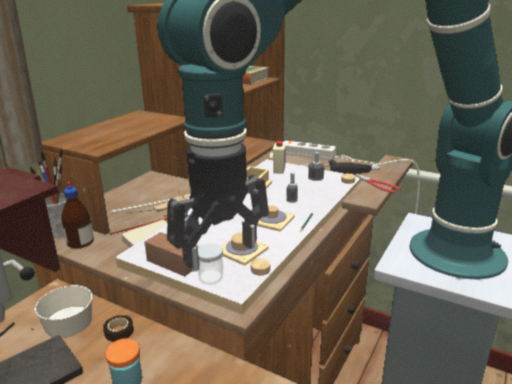

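View pics/side0.png

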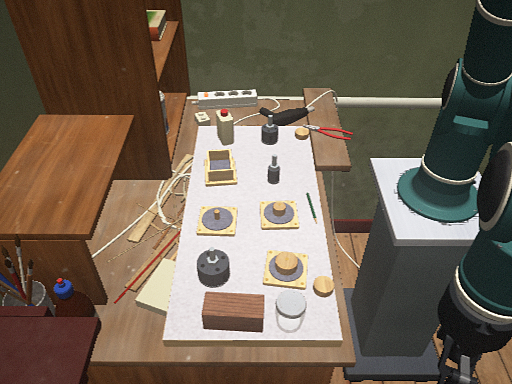

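View pics/wrist0.png

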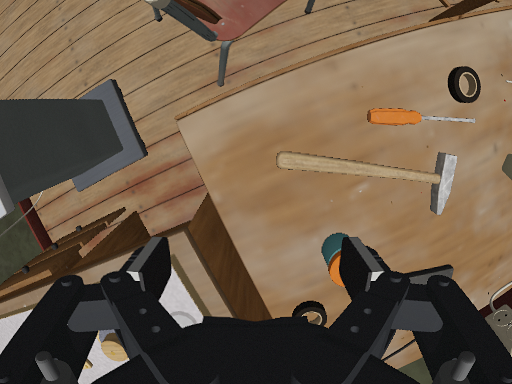

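The side view shows everything: medium saw (270,131), small saw (274,170), large saw (213,267), plugs small (217,217), medium (280,212), large (287,265), well (221,167), tin (225,127), jar (291,310) and block (233,312). The scene view is partly blocked by the arm. The wrist camera looks at the bench off to the side.

```bash
cat > h.py <<'E'
import numpy as np,cv2
from scipy.spatial.transform import Rotation as R
def onplane(C,d,z): return C+d*((z-C[2])/d[2])
def ray(cap,uv,pose=None):
    K=cap["mtx"];x=(uv[0]-K[0,2])/K[0,0];y=(uv[1]-K[1,2])/K[1,1]
    if pose is None:
        Rm=R.from_rotvec(np.ravel(cap["rvec"])).as_matrix();t=np.ravel(cap["tvec"])
        return -Rm.T@t, Rm.T@np.array([x,y,1])
    th=np.hypot(x,y);s=np.sin(th)/max(th,1e-9);d=np.array([x*s,y*s,np.cos(th)])
    T=np.eye(4);T[:3,:3]=R.from_rotvec(pose[1]).as_matrix();T[:3,3]=pose[0];T=T@cap["T_tool_cam"]
    return T[:3,3],T[:3,:3]@d
def proj(cap,p): return cv2.projectPoints(np.array([p],float),np.ravel(cap["rvec"]),np.ravel(cap["tvec"]),cap["mtx"],None)[0].ravel()
def look(name,tag):
    from workcell import sensors,vision
    s=sensors.read_state();c=vision.capture(name);cv2.imwrite(f"pics/{tag}.png",c["pixels"][:,:,::-1])
    np.savez(f"{tag}.npz",pos=s["position"],ori=s["orientation"],**c);return s,c
def load(tag):
    c=dict(np.load(f"{tag}.npz"));return c,((c["pos"],c["ori"]) if "T_tool_cam" in c else None)
def at(tag,uv,z):
    c,p=load(tag);return onplane(*ray(c,uv,p),z)
E
python3 - <<'E'
from h import *
np.set_printoptions(precision=3,suppress=True)
c=dict(np.load("side0.npz"))
print("cam",ray(c,(256,192)))
for n,uv,z in [("large",(212,252),.113),("small",(274,157),.113),("med",(270,118),.113),("pL",(287,259),.069),("pS",(217,212),.069),("pM",(280,206),.069),("tin cap",(223,111),.128)]:
    print(n,onplane(*ray(c,uv),z))
im=c["pixels"][93:348,160:350,::-1]
im=cv2.rotate(cv2.resize(im,None,fx=3,fy=3,interpolation=cv2.INTER_CUBIC),cv2.ROTATE_90_COUNTERCLOCKWISE)
cv2.imwrite("pics/side0c.png",im)
E
```

```text
cam (array([0.496, 0.85 , 0.779]), array([-0.01 , -0.738, -0.675]))
large [0.575 0.299 0.113]
small [ 0.441 -0.009  0.113]
med [ 0.446 -0.189  0.113]
pL [0.422 0.281 0.069]
pS [0.577 0.143 0.069]
pM [0.429 0.122 0.069]
tin cap [ 0.579 -0.2    0.128]
```

View pics/side0c.png

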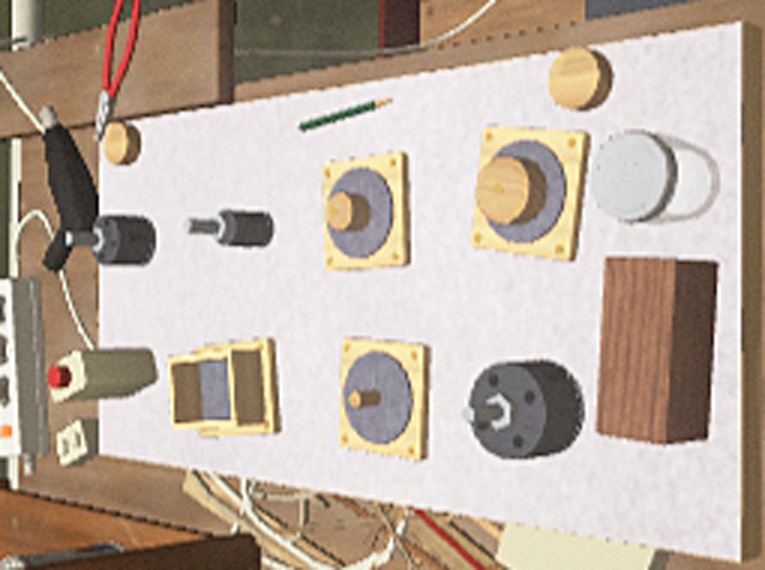

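The enlarged crop gives pixel centres good to about 1 px. I'll turn the tool first so that its x is world +y and its y is world +x, then travel.

jog_arm(deltas=[0, 0, 0, 0, 0, 8.3, 1, 0, 0, 0, 0, 0, 8.3, 1, 0, 0, 0, 0, 0, 8.3, 1, 0, 0, 0, 0, 0, 8.3, 1, 0, 0, 0, 0, 0, 8.3, 1, 0, 0, 0, 0, 0, 8.3, 1, 0, 0, 0, 0, 0, 8.3, 1, 0, 0, 0, 0, 0, 8.3, 1], squeeze=40)

```text
clock: 0.95
position: [0.2559, 0.5972, 0.2309]
orientation: [2.22, 2.222, -0.001]
contact_force: [-0.6, -0.2, 1.0]
finger_gap: 1.001
finger_force: 0.0
```

jog_arm(deltas=[-40, 12, 0, 0, 0, 0, 1, -40, 12, 0, 0, 0, 0, 1, -40, 12, 0, 0, 0, 0, 1, -40, 12, 0, 0, 0, 0, 1, -40, 12, 0, 0, 0, 0, 1, -40, 12, 0, 0, 0, 0, 1, -40, 12, 0, 0, 0, 0, 1, -40, 12, 0, 0, 0, 0, 1])

```text
clock: 1.75
position: [0.3544, 0.2764, 0.2313]
orientation: [-2.213, -2.229, -0.0]
contact_force: [0.4, 0.3, -1.0]
finger_gap: 1.001
finger_force: 0.0
```

jog_arm(deltas=[-40, 30, -20, 0, 0, 0, 1, -40, 30, -20, 0, 0, 0, 1, -40, 30, -20, 0, 0, 0, 1, -40, 30, -20, 0, 0, 0, 1, -40, 26, -20, 0, 0, 0, 1, -26, 0, -20, 0, 0, 0, 1, 0, 0, 0, 0, 0, 0, 1])

```text
clock: 2.45
position: [0.4941, 0.0613, 0.3475]
orientation: [2.22, 2.218, 0.006]
contact_force: [0.5, -0.1, 0.7]
finger_gap: 0.998
finger_force: 0.0
```

```bash
python3 -c "
from h import *
s,c=look('wrist','w1');print(s['position'],s['orientation'])"
```

```text
[0.49414699 0.06126404 0.34746467] [2.22023529 2.21845012 0.00563974]
```

View pics/w1.png

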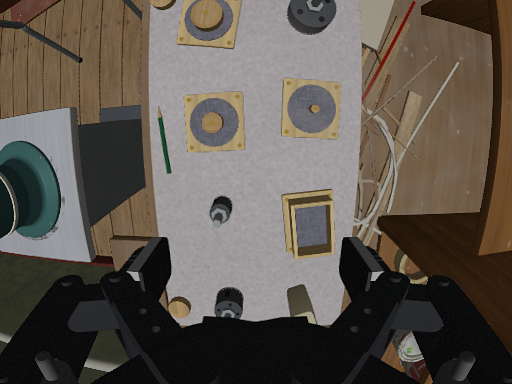

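The wrist picture shows the plug tops L (208,13), M (212,122) and S (315,108). It also shows the small shank top at (215,224), the well rim around (312,229), the medium saw (229,303) and the large saw's nut (318,5).

Run:
```python
from h import *
np.set_printoptions(precision=4,suppress=True)
c,p=load("w1");hsv=cv2.cvtColor(c["pixels"],cv2.COLOR_RGB2HSV)
print("hsv felt",hsv[122,232],hsv[105,295],"board",hsv[180,260],"wood",hsv[122,212],hsv[135,190])
m=cv2.inRange(hsv,(8,60,120),(35,255,255))
n,l,st,ce=cv2.connectedComponentsWithStats(m)
for i in range(1,n):
    if 25<st[i,4]<6000 and 150<ce[i,0]<350 and ce[i,1]<320: print(st[i],ce[i],"z.069",at("w1",ce[i],.069)[:2])
print("shank top",at("w1",(215.5,224),.113)[:2],"cup",at("w1",(222,207),.072)[:2])
print([at("w1",q,.076)[:2] for q in [(290,199),(330,196),(335,256),(294,258)]])
fl=cv2.inRange(hsv,(105,30,60),(140,120,150));n,l,st,ce=cv2.connectedComponentsWithStats(fl)
for i in range(1,n):
    if st[i,4]>300: 
        q=cv2.minEnclosingCircle(np.argwhere(l==i)[:,::-1].astype(np.float32));print(st[i],q,at("w1",q[0],.043)[:2])
```

```text
hsv felt [120  23 110] [120  17 107] board [170   5 160] wood [ 21 164 148] [ 21  89 177]
[149   0  23   7 117] [159.5043   2.3761] z.069 [0.3555 0.2992]
[ 176    0   65   48 1023] [209.8876  28.1603] z.069 [0.4318 0.2503]
[190   0  32  28 718] [205.8942  13.2646] z.069 [0.4257 0.274 ]
[ 281   78   60   61 1456] [308.9945 108.3111] z.069 [0.5717 0.1329]
[ 184   91   61   62 1497] [215.2224 121.3641] z.069 [0.4392 0.1138]
[311 105   9   8  55] [315.0545 108.2727] z.069 [0.5805 0.1333]
[202 112  20  21 336] [211.4167 122.1786] z.069 [0.4337 0.1128]
[ 282  190   53   70 1169] [305.0821 220.8033] z.069 [ 0.5719 -0.0357]
[168 301  21  18 275] [178.2509 309.36  ] z.069 [ 0.3571 -0.2083]
shank top [ 0.4409 -0.0229] cup [ 0.4462 -0.0119]
[array([0.5464, 0.0015]), array([0.6066, 0.0058]), array([ 0.6238, -0.0948]), array([ 0.5567, -0.096 ])]
```

Run:
```python
from h import *
np.set_printoptions(precision=4,suppress=True)
s,c=look('wrist','w2');print(s['position'],s['orientation'],s['joint_vel'],s['clock'])
s,c=look('wrist','w2');print(s['position'],s['orientation'],s['clock'])
c,p=load("w2");hsv=cv2.cvtColor(c["pixels"],cv2.COLOR_RGB2HSV)
m=cv2.inRange(hsv,(8,60,120),(35,255,255))
n,l,st,ce=cv2.connectedComponentsWithStats(m)
for i in range(1,n):
    if 25<st[i,4]<6000 and 150<ce[i,0]<350 and ce[i,1]<320: print(st[i],ce[i],"z.069",at("w2",ce[i],.069)[:2])
```

```text
[0.493  0.064  0.3459] [2.2177 2.2241 0.0036] [-0.0329  0.0206 -0.054   0.0345 -0.0188 -0.0091 -0.0075] 2.5
[0.4922 0.0658 0.3449] [-2.2145 -2.2277 -0.0012] 2.55
[152   0  23   8 150] [162.2      2.9933] z.069 [0.3555 0.3005]
[ 179    0   66   51 1082] [212.658   28.6146] z.069 [0.4316 0.2529]
[193   1  33  29 740] [208.8959  15.1176] z.069 [0.4258 0.2743]
[ 284   81   60   62 1465] [311.6976 111.8382] z.069 [0.5715 0.1332]
[ 186   94   61   62 1507] [217.3908 124.0471] z.069 [0.439  0.1143]
[314 108   9   9  58] [317.7241 111.931 ] z.069 [0.5802 0.1334]
[204 115  21  21 339] [213.6726 125.2773] z.069 [0.4337 0.1126]
[ 284  194   52   69 1181] [306.84  224.182] z.069 [ 0.5719 -0.0349]
[169 303  21  18 275] [178.9964 311.4691] z.069 [ 0.3571 -0.2078]
```

jog_arm(deltas=[-20, -12, 30, 0, 0, 0, 1, -20, -12, 40, 0, 0, 0, 1, -20, -12, 40, 0, 0, 0, 1, -20, -12, 40, 0, 0, 0, 1, 0, 0, 30, 0, 0, 0, 1, 0, 0, 0, 0, 0, 0, 1, 0, 0, 0, 0, 0, 0, 1, 0, 0, 0, 0, 0, 0, 1])

```text
clock: 3.4
position: [0.4462, -0.0134, 0.1661]
orientation: [2.211, 2.231, 0.003]
contact_force: [0.6, 1.0, 0.9]
finger_gap: 1.003
finger_force: 0.0
```

```bash
python3 -c "
from h import *
s,c=look('wrist','w3');print(s['position'],s['orientation'])"
```

```text
[ 0.44618119 -0.01344994  0.16613905] [2.21052043 2.23050153 0.00316549]
```

View pics/w3.png

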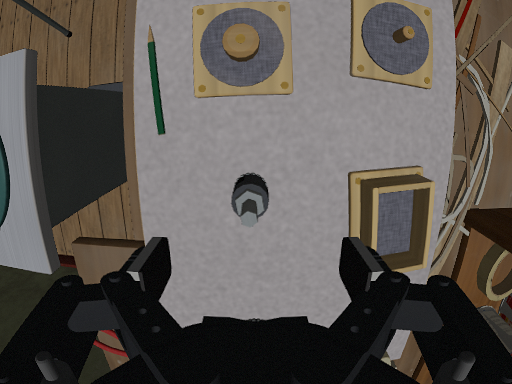

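The small saw's shank top is at (249,219) and its nut at (250,198). Plug tops are M (241,41) and S (405,32), and the well is around (398,219).

Run:
```python
from h import *
np.set_printoptions(precision=4,suppress=True)
print("shanktop",at("w3",(249.5,220),.113)[:2],"nut",at("w3",(250,198),.081)[:2],"M",at("w3",(241.5,40),.069)[:2],"S",at("w3",(406,32),.069)[:2])
print("M felt",at("w3",(242,47),.043)[:2])
print("well",[at("w3",q,.076)[:2] for q in [(360,178),(433,181),(431,265),(370,268)]])
c,p=load("side0") if 0 else (dict(np.load("side0.npz")),None)
c2=dict(np.load("scene0.npz"))
for n,a,b in [("M",(280,208),(272,211))]:
    print(n,onplane(*ray(c,a),.069),onplane(*ray(c2,b),.069))
print("small scene",onplane(*ray(c2,(293,175)),.113),"L",onplane(*ray(c2,(240,239)),.069))
print(proj(c,(.441,-.022,.113)),proj(c2,(.441,-.022,.113)),proj(c2,(.441,-.009,.113)))
```

```text
shanktop [ 0.442  -0.0227] nut [ 0.442  -0.0161] M [0.4341 0.111 ] S [0.5767 0.1319]
M felt [0.4335 0.1108]
well [array([0.5339, 0.0005]), array([ 0.6093, -0.0006]), array([ 0.6279, -0.0889]), array([ 0.5559, -0.0864])]
M [0.4298 0.1289 0.069 ] [0.4208 0.1383 0.069 ]
small scene [ 0.4315 -0.0029  0.113 ] L [0.4187 0.2943 0.069 ]
[273.7411 153.9528] [292.8812 172.0424] [290.8162 173.6213]
```

jog_arm(deltas=[-7, -4, 20, 0, 0, 0, 1, 0, 0, 20, 0, 0, 0, 1, 0, 0, 20, 0, 0, 0, 1, 0, 0, 18, 0, 0, 0, 1, 0, 0, 0, 0, 0, 0, 0.4, 0, 0, 0, 0, 0, 0, 0.4, 0, 0, 0, 0, 0, 0, 0.4, 0, 0, 0, 0, 0, 0, 0.4])

```text
clock: 4.25
position: [0.4419, -0.0212, 0.088]
orientation: [2.212, 2.229, 0.003]
contact_force: [-0.5, 0.8, -0.1]
finger_gap: 0.402
finger_force: 0.0
```

```bash
python3 -c "
from h import *
s,c=look('wrist','w4');print(s['position'],s['orientation'])
im=c['pixels'][150:350,110:400,::-1]
cv2.imwrite('pics/w4c.png',cv2.resize(im,None,fx=2.5,fy=2.5))
print([R.from_rotvec(s['orientation']).inv().apply(np.array([.442,-.0227,.113])-s['position'])])"
```

```text
[ 0.4418514  -0.02122821  0.08797531] [2.21240736 2.22876553 0.00329889]
[array([-0.00145687,  0.00019598, -0.02502524])]
```

View pics/w4c.png

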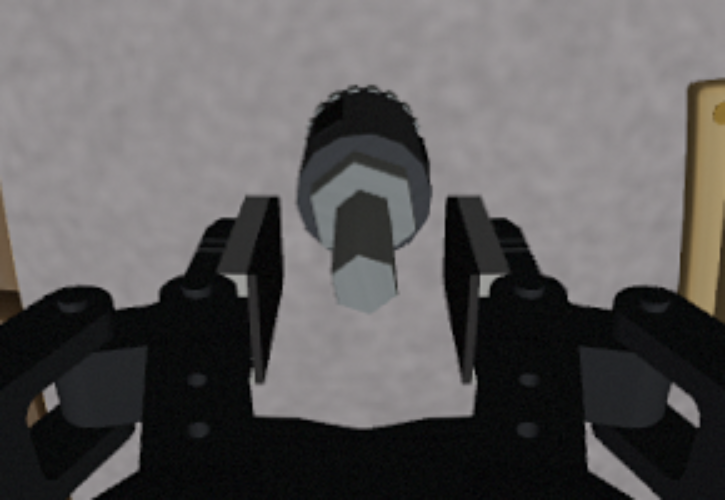

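The shank sits between the half-closed pads, a little towards +y of the pad centre. I'll project the tool axis into this picture to size the offset.

Run:
```python
from h import *
np.set_printoptions(precision=4,suppress=True)
c,p=load("w4");T=np.linalg.inv(c["T_tool_cam"]);K=c["mtx"]
def pr(t):
    q=T@np.r_[t,1];th=np.arctan2(np.hypot(q[0],q[1]),q[2]);k=th/np.hypot(q[0],q[1])*K[0,0];uv=np.array([q[0]*k+K[0,2],q[1]*k+K[1,2]]);return (uv-[110,150])*2.5
for z in (0,-.007+.0,-.025): print(z,pr([0,0,z]),"padtip edges",pr([.011,.017,z]),pr([-.011,.017,z]),pr([.011,.022,z]),pr([-.011,.022,z]))
for z,uv in((.113,(365,283)),(.081,(363,203))): print(at("w4",np.array(uv)/2.5+[110,150],z)[:2])
```

```text
0 [365.2132 223.6733] padtip edges [447.7454 174.6392] [443.4877 268.94  ] [471.6864 174.4363] [466.2694 268.5158]
-0.007 [365.3791 238.0527] padtip edges [451.6114 187.2132] [446.8358 284.5766] [476.5944 186.9531] [470.5236 284.0751]
-0.025 [365.8738 281.1795] padtip edges [463.2194 225.2357] [456.6719 330.9124] [491.308  224.7569] [483.0068 330.1369]
[ 0.4416 -0.0216]
[ 0.4414 -0.0194]
```

The wrist estimate holds: the shank is at (0.4415,-0.0205), well centred. Grip and lift.

jog_arm(deltas=[0, 0, 0, 0, 0, 0, 0, 0, 0, 0, 0, 0, 0, 0, 0, 0, 0, 0, 0, 0, 0, 0, 0, 0, 0, 0, 0, 0, 0, 0, 0, 0, 0, 0, 0, 0, 0, 0, 0, 0, 0, 0], squeeze=60)

```text
clock: 4.9
position: [0.4413, -0.0214, 0.0873]
orientation: [2.214, 2.229, 0.001]
contact_force: [-0.2, 0.4, 5.9]
finger_gap: 0.118
finger_force: 58.5
```

jog_arm(deltas=[0, 0, -10, 0, 0, 0, 0, 0, 0, -20, 0, 0, 0, 0, 0, 0, -25, 0, 0, 0, 0, 0, 0, -25, 0, 0, 0, 0, 0, 0, -10, 0, 0, 0, 0, 0, 0, 0, 0, 0, 0, 0])

```text
clock: 5.5
position: [0.4417, -0.0212, 0.178]
orientation: [2.212, 2.229, 0.005]
contact_force: [0.8, 0.7, -1.4]
finger_gap: 0.114
finger_force: 58.5
```

jog_arm(deltas=[25, 22, 0, 0, 0, 0, 0, 35, 32, 0, 0, 0, 0, 0, 35, 32, 0, 0, 0, 0, 0, 33, 30, 0, 0, 0, 0, 0, 18, 14, 0, 0, 0, 0, 0, 8, 6, 0, 0, 0, 0, 0, 0, 0, 0, 0, 0, 0, 0, 0, 0, 0, 0, 0, 0, 0])

```text
clock: 6.3
position: [0.5747, 0.1317, 0.1761]
orientation: [-2.215, -2.227, 0.004]
contact_force: [-0.7, 0.1, -0.7]
finger_gap: 0.112
finger_force: 58.6
```

```bash
python3 -c "
from h import *
s,c=look('wrist','w5');print(s['position'],s['orientation'])
s2,c2=look('side','s5')
a=cv2.resize(c['pixels'][80:330,110:400,::-1],None,fx=1.5,fy=1.5);b=cv2.resize(c2['pixels'][130:255,170:320,::-1],None,fx=2.4,fy=3*1.0)
cv2.imwrite('pics/w5c.png',np.hstack([a,cv2.resize(b,(360,a.shape[0]))]))"
```

```text
[0.57472947 0.13169481 0.1760979 ] [-2.21511743 -2.22700645  0.00354096]
```

View pics/w5c.png

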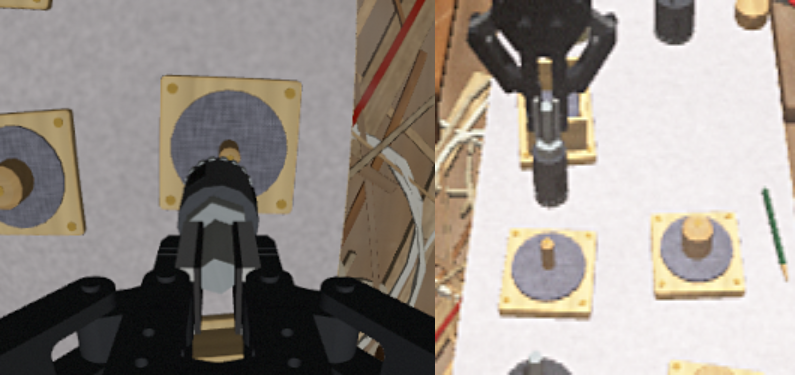

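Left half: the held saw hangs in front of the small-plug base. The felt disc is centred near crop (229,149), with the plug top just behind the saw's rim at (229,145). Right half: the saw is above and beyond the small plug.

Run:
```python
from h import *
np.set_printoptions(precision=4,suppress=True)
c,p=load("w5");hsv=cv2.cvtColor(c["pixels"],cv2.COLOR_RGB2HSV)
f=lambda u,v:np.array([u/1.5+110,v/1.5+80])
print("felt pts L,R,top",[at("w5",f(*q),.043)[:2] for q in [(171,148),(288,148),(229,90)]])
cs=[at("w5",f(*q),.040)[:2] for q in [(163,75),(301,82),(292,213),(160,208)]]
print("corners",cs,"c",np.mean(cs,0),(cs[0]+cs[2])/2)
print("plugtop vis",at("w5",f(229,140),.069)[:2])
```

```text
felt pts L,R,top [array([0.5445, 0.1337]), array([0.6192, 0.1341]), array([0.581 , 0.1707])]
corners [array([0.5398, 0.1799]), array([0.6265, 0.1763]), array([0.6247, 0.0885]), array([0.5357, 0.0917])] c [0.5817 0.1341] [0.5822 0.1342]
plugtop vis [0.5806 0.1445]
```

jog_arm(deltas=[2, 7, 0, 0, 0, 0, 0, 0, 0, 15, 0, 0, 0, 0, 0, 0, 20, 0, 0, 0, 0, 0, 0, 15, 0, 0, 0, 0, 0, 0, 10, 0, 0, 0, 0, 0, 0, 8, 0, 0, 0, 0, 0, 0, 0, 0, 0, 0, 0, 0, 0, 0, 0, 0, 0, 0])

```text
clock: 7.2
position: [0.5832, 0.1355, 0.1091]
orientation: [2.214, 2.229, 0.001]
contact_force: [-0.4, 0.6, -0.5]
finger_gap: 0.116
finger_force: 58.6
```

jog_arm(deltas=[0, 0, 2, 0, 0, 0, 0, 0, 0, 2, 0, 0, 0, 0, 0, 0, 1.5, 0, 0, 0, 0, 0, 0, 0.5, 0, 0, 0, 0, 0, 0, 0, 0, 0, 0, 0])

```text
clock: 7.7
position: [0.5828, 0.1355, 0.1029]
orientation: [2.214, 2.229, 0.0]
contact_force: [0.1, -0.0, -0.7]
finger_gap: 0.115
finger_force: 58.6
```

jog_arm(deltas=[0, 0, 0.5, 0, 0, 0, 0, 0, 0, 0.5, 0, 0, 0, 0, 0, 0, 0, 0, 0, 0, 0])

```text
clock: 8.0
position: [0.583, 0.1356, 0.1024]
orientation: [-2.214, -2.229, -0.001]
contact_force: [-0.8, 0.7, 3.6]
finger_gap: 0.116
finger_force: 59.1
```

Contact with the felt. Release and rise.

jog_arm(deltas=[0, 0, 0, 0, 0, 0, 0.16, 0, 0, 0, 0, 0, 0, 0.3, 0, 0, 0, 0, 0, 0, 0.5, 0, 0, -10, 0, 0, 0, 0.5, 0, 0, -30, 0, 0, 0, 0.6, 0, 0, -40, 0, 0, 0, 0.6, 0, 0, -40, 0, 0, 0, 0.8, 0, 0, 0, 0, 0, 0, 0.8])

```text
clock: 8.8
position: [0.5864, 0.1357, 0.2284]
orientation: [2.211, 2.225, 0.016]
contact_force: [0.1, -0.4, 0.1]
finger_gap: 0.798
finger_force: 0.0
```

```bash
python3 -c "
from h import *
s,c=look('wrist','w6');print(s['position'],s['orientation'])
s2,c2=look('side','s6')
b=cv2.resize(c2['pixels'][100:300,170:350,::-1],(405,450));a=cv2.resize(c['pixels'][100:340,110:330,::-1],(390,450))
cv2.imwrite('pics/w6c.png',np.hstack([a,b]))"
```

```text
[0.58641222 0.13570664 0.22835782] [2.21085149 2.22529525 0.0156802 ]
```

View pics/w6c.png

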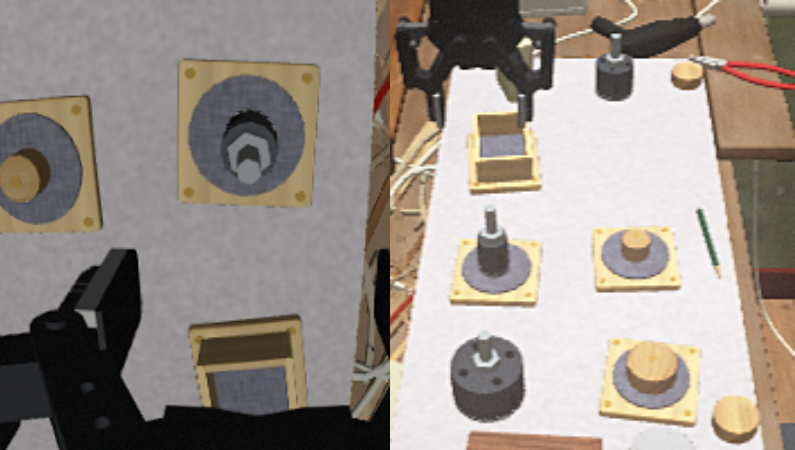

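The small saw stands upright over the thin plug: shank at (250,165) in the left half, and centred on the felt in the side view. Now the medium saw.

jog_arm(deltas=[-30, -14, 0, 0, 0, 0, 1, -45, -20, 0, 0, 0, 0, 1, -45, -20, 0, 0, 0, 0, 1, -45, -20, 0, 0, 0, 0, 1, -45, -20, 0, 0, 0, 0, 1, -45, -20, 0, 0, 0, 0, 1, -40, -16, 10, 0, 0, 0, 1, -21, -10, 10, 0, 0, 0, 1])

```text
clock: 9.7
position: [0.4427, -0.1846, 0.2012]
orientation: [-2.218, -2.224, 0.001]
contact_force: [0.8, 0.1, 0.1]
finger_gap: 1.001
finger_force: 0.0
```

jog_arm(deltas=[0, 0, 10, 0, 0, 0, 1, 0, 0, 10, 0, 0, 0, 1, 0, 0, 0, 0, 0, 0, 1, 0, 0, 0, 0, 0, 0, 1])

```text
clock: 10.1
position: [0.4454, -0.1802, 0.1814]
orientation: [-2.21, -2.231, 0.001]
contact_force: [-0.4, -0.3, -0.7]
finger_gap: 0.998
finger_force: 0.0
```

```bash
python3 -c "
from h import *
s,c=look('wrist','w7');print(s['position'],s['orientation'])
cv2.imwrite('pics/w7c.png',cv2.resize(c['pixels'][100:340,110:430,::-1],None,fx=2,fy=2))"
```

```text
[ 0.44541463 -0.18020073  0.18140277] [-2.21023988e+00 -2.23126372e+00  1.30111755e-03]
```

View pics/w7c.png

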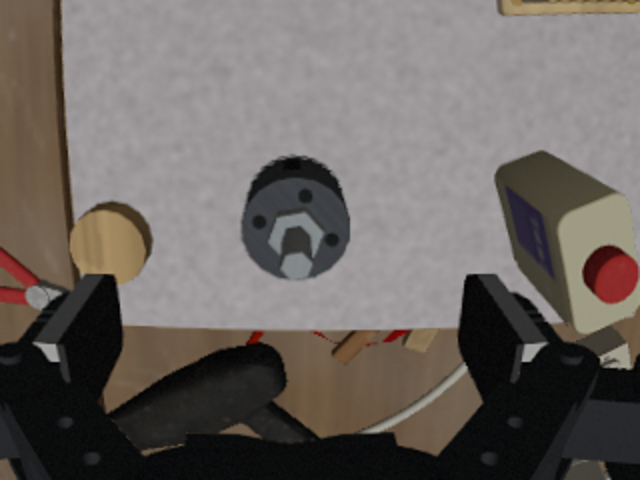

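Medium shank top is at crop (296,265), with the cup face around (296,227). The tin's red cap is at (611,275).

Run:
```python
from h import *
np.set_printoptions(precision=4,suppress=True)
f=lambda u,v:np.array([u/2+110,v/2+100])
print("shank",at("w7",f(296,265),.113)[:2],"cup",at("w7",f(296,228),.072)[:2],"base nut",at("w7",f(296,238),.081)[:2])
print("cap",at("w7",f(611,275),.128)[:2],"edge foot",[at("w7",f(*q),.113)[:2] for q in[(560,222),(633,195),(574,332)]],[at("w7",f(*q),.028)[:2] for q in[(496,172),(543,151)]])
```

```text
shank [ 0.4474 -0.2056] cup [ 0.4478 -0.2051] base nut [ 0.4477 -0.2065]
cap [ 0.5743 -0.2058] edge foot [array([ 0.5541, -0.1881]), array([ 0.5882, -0.1766]), array([ 0.5711, -0.2399])] [array([ 0.5552, -0.189 ]), array([ 0.582 , -0.1768])]
```

jog_arm(deltas=[-15, 2, 0, 0, 0, 0, 0.7, -10, 0, 20, 0, 0, 0, 0.6, 0, 0, 25, 0, 0, 0, 0.5, 0, 0, 25, 0, 0, 0, 0.5, 0, 0, 18, 0, 0, 0, 0.5, 0, 0, 6, 0, 0, 0, 0.5, 0, 0, 0, 0, 0, 0, 0.4, 0, 0, 0, 0, 0, 0, 0.4])

```text
clock: 10.95
position: [0.4481, -0.2065, 0.0887]
orientation: [2.212, 2.229, 0.001]
contact_force: [0.2, 0.4, 0.6]
finger_gap: 0.401
finger_force: 0.0
```

```bash
python3 -c "
from h import *
s,c=look('wrist','w8');print(s['position'],s['orientation'])
T=np.linalg.inv(c['T_tool_cam']);K=c['mtx']
g=cv2.cvtColor(c['pixels'],cv2.COLOR_RGB2HSV)[:,:,2]
# bright shank top
m=((g>135)).astype('uint8');m[:, :230]=0;m[:,285:]=0;m[:225]=0;m[300:]=0
n,l,st,ce=cv2.connectedComponentsWithStats(m)
for i in range(1,n):
    if st[i,4]>30: print(st[i],ce[i],at('w8',ce[i],.113))"
```

```text
[ 0.44806582 -0.20652212  0.08874528] [2.21208801e+00 2.22887238e+00 1.18550074e-03]
[ 230  253   55   39 1564] [257.76342711 276.75895141] [ 0.4487661  -0.21458219  0.113     ]
```

jog_arm(deltas=[0, 0, 0, 0, 0, 0, 0, 0, 0, 0, 0, 0, 0, 0, 0, 0, 0, 0, 0, 0, 0, 0, 0, 0, 0, 0, 0, 0, 0, 0, 0, 0, 0, 0, 0, 0, 0, 0, 0, 0, 0, 0])

```text
clock: 11.6
position: [0.448, -0.2065, 0.0889]
orientation: [2.213, 2.229, 0.002]
contact_force: [-1.5, 0.5, 6.2]
finger_gap: 0.115
finger_force: 58.5
```

jog_arm(deltas=[0, 0, -10, 0, 0, 0, 0, 0, 0, -20, 0, 0, 0, 0, 0, 0, -25, 0, 0, 0, 0, 0, 0, -25, 0, 0, 0, 0, 0, 0, -10, 0, 0, 0, 0, 0, 0, 0, 0, 0, 0, 0, 0, 0, 0, 0, 0, 0, 0])

```text
clock: 12.3
position: [0.4468, -0.2059, 0.1773]
orientation: [-2.212, -2.229, 0.0]
contact_force: [0.1, 0.8, -1.9]
finger_gap: 0.116
finger_force: 58.6
```

jog_arm(deltas=[25, -2, 0, 0, 0, 0, 0, 40, -2, 0, 0, 0, 0, 0, 45, -2, 0, 0, 0, 0, 0, 45, -2, 0, 0, 0, 0, 0, 45, -2, 0, 0, 0, 0, 0, 45, -2, 0, 0, 0, 0, 0, 40, -1, 0, 0, 0, 0, 0, 22, 0, 0, 0, 0, 0, 0])

```text
clock: 13.1
position: [0.4306, 0.1037, 0.1766]
orientation: [-2.208, -2.233, 0.003]
contact_force: [0.5, -0.4, -1.1]
finger_gap: 0.112
finger_force: 58.7
```

jog_arm(deltas=[10, 0, 0, 0, 0, 0, 0, 0, 0, 0, 0, 0, 0, 0, 0, 0, 0, 0, 0, 0, 0, 0, 0, 0, 0, 0, 0, 0])

```text
clock: 13.5
position: [0.432, 0.1087, 0.1777]
orientation: [2.217, 2.226, -0.001]
contact_force: [0.6, -0.0, -1.7]
finger_gap: 0.116
finger_force: 58.6
```

```bash
python3 -c "
from h import *
s,c=look('wrist','w9');print(s['position'],s['orientation'])
cv2.imwrite('pics/w9c.png',cv2.resize(c['pixels'][60:300,130:390,::-1],None,fx=2.5,fy=2.5))"
```

```text
[0.43201105 0.10873748 0.17768992] [ 2.21667856e+00  2.22598669e+00 -1.11526828e-03]
```

View pics/w9c.png

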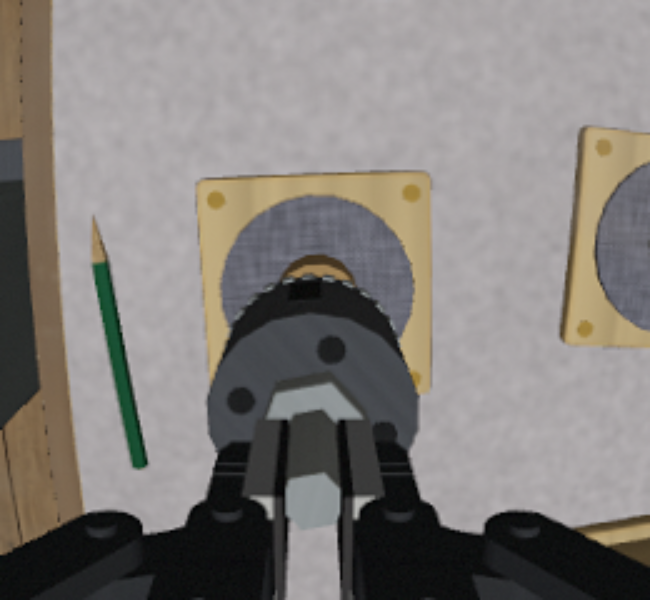

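The medium saw hangs in front of its base. The felt disc spans crop u 221–414 with its top at v 194, and the base corners are at (197,180), (431,173) and (431,390).

Run:
```python
from h import *
np.set_printoptions(precision=4,suppress=True)
f=lambda u,v:np.array([u/2.5+130,v/2.5+60])
a,b,t=[at("w9",f(*q),.043)[:2] for q in [(221,286),(414,286),(317,194)]];print(a,b,t,"felt c",(a[0]+b[0])/2,t[1]-.0375)
cs=[at("w9",f(*q),.040)[:2] for q in [(197,181),(431,173),(431,390)]];print(cs,(cs[0]+cs[2])/2)
```

```text
[0.3965 0.1147] [0.4705 0.115 ] [0.4331 0.1499] felt c 0.433503363958331 0.11238621878009192
[array([0.3877, 0.1548]), array([0.4762, 0.1583]), array([0.4797, 0.0715])] [0.4337 0.1131]
```

jog_arm(deltas=[3, 1.5, 0, 0, 0, 0, 0, 0, 0, 15, 0, 0, 0, 0, 0, 0, 20, 0, 0, 0, 0, 0, 0, 15, 0, 0, 0, 0, 0, 0, 10, 0, 0, 0, 0, 0, 0, 6, 0, 0, 0, 0, 0, 0, 0, 0, 0, 0, 0, 0, 0, 0, 0, 0, 0, 0])

```text
clock: 14.35
position: [0.4339, 0.1135, 0.1123]
orientation: [2.214, 2.229, 0.001]
contact_force: [-0.1, -0.2, -1.3]
finger_gap: 0.116
finger_force: 58.7
```

jog_arm(deltas=[0, 0, 2, 0, 0, 0, 0, 0, 0, 2, 0, 0, 0, 0, 0, 0, 0.5, 0, 0, 0, 0, 0, 0, 0, 0, 0, 0, 0])

```text
clock: 14.75
position: [0.4335, 0.1135, 0.1074]
orientation: [-2.213, -2.229, -0.0]
contact_force: [0.3, 0.1, -2.5]
finger_gap: 0.115
finger_force: 58.7
```

jog_arm(deltas=[0, 0, 1.5, 0, 0, 0, 0, 0, 0, 1, 0, 0, 0, 0, 0, 0, 0.5, 0, 0, 0, 0, 0, 0, 0, 0, 0, 0, 0])

```text
clock: 15.15
position: [0.4334, 0.1134, 0.1043]
orientation: [-2.214, -2.229, 0.0]
contact_force: [0.6, -0.2, -2.6]
finger_gap: 0.108
finger_force: 58.7
```

jog_arm(deltas=[0, 0, 0.5, 0, 0, 0, 0, 0, 0, 0, 0, 0, 0, 0])

```text
clock: 15.35
position: [0.4335, 0.1135, 0.1039]
orientation: [2.214, 2.229, 0.0]
contact_force: [-0.6, 0.6, -2.0]
finger_gap: 0.112
finger_force: 59.0
```

jog_arm(deltas=[0, 0, 0.5, 0, 0, 0, 0, 0, 0, 0, 0, 0, 0, 0])

```text
clock: 15.55
position: [0.4336, 0.1135, 0.1039]
orientation: [-2.213, -2.229, -0.0]
contact_force: [-1.4, -0.0, 4.9]
finger_gap: 0.117
finger_force: 59.6
```

jog_arm(deltas=[0, 0, 0.5, 0, 0, 0, 0, 0, 0, 0, 0, 0, 0, 0])

```text
clock: 15.75
position: [0.4337, 0.1136, 0.1038]
orientation: [-2.213, -2.229, -0.001]
contact_force: [-3.5, -1.7, 12.2]
finger_gap: 0.112
finger_force: 60.4
```

Firm contact. Release, rise, and go over the large saw.

jog_arm(deltas=[0, 0, 0, 0, 0, 0, 0.16, 0, 0, 0, 0, 0, 0, 0.3, 0, 0, 0, 0, 0, 0, 0.5, 0, 0, -10, 0, 0, 0, 0.5, 0, 0, -30, 0, 0, 0, 0.6, 0, 0, -40, 0, 0, 0, 0.7, 0, 0, -30, 0, 0, 0, 0.8, 30, 25, 0, 0, 0, 0, 1])

```text
clock: 16.55
position: [0.4594, 0.1416, 0.2183]
orientation: [-2.219, -2.223, -0.014]
contact_force: [0.8, -0.2, 0.5]
finger_gap: 0.945
finger_force: 0.0
```

jog_arm(deltas=[40, 32, 0, 0, 0, 0, 1, 40, 32, 0, 0, 0, 0, 1, 40, 32, 0, 0, 0, 0, 1, 18, 20, 0, 0, 0, 0, 1, 0, 0, 0, 0, 0, 0, 1, 0, 0, 0, 0, 0, 0, 1, 0, 0, 0, 0, 0, 0, 1])

```text
clock: 17.25
position: [0.5705, 0.2781, 0.2132]
orientation: [-2.215, -2.227, 0.001]
contact_force: [0.3, -0.4, 0.1]
finger_gap: 1.001
finger_force: 0.0
```

```bash
python3 -c "
from h import *
s,c=look('wrist','w10');print(s['position'],s['orientation'])
s2,c2=look('side','s10')
a=cv2.resize(c['pixels'][90:310,110:400,::-1],None,fx=1.75,fy=1.75);b=c2['pixels'][100:310,170:350,::-1]
cv2.imwrite('pics/w10c.png',np.hstack([a,cv2.resize(b,(290,a.shape[0]))]))"
```

```text
[0.57047917 0.27813734 0.21320012] [-2.21537193e+00 -2.22747156e+00  1.15969851e-03]
```

View pics/w10c.png

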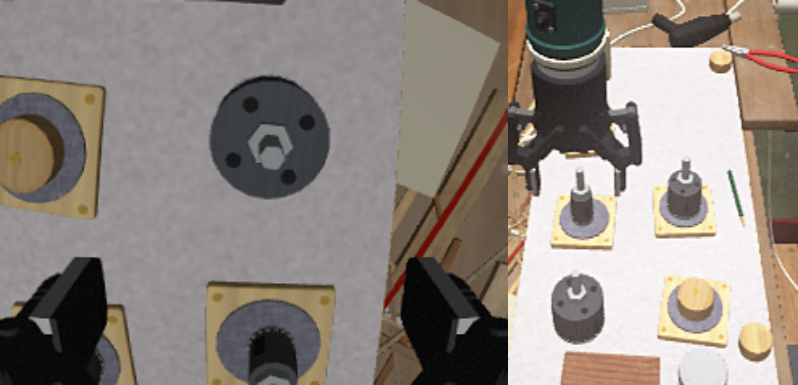

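The medium saw is on its plug, visible in the right half. The large saw's shank top is at crop (271,157) and its cup face runs u 210–329, v 80–198.

Run:
```python
from h import *
np.set_printoptions(precision=4,suppress=True)
f=lambda u,v:np.array([u/1.75+110,v/1.75+90])
print("shank",at("w10",f(271,157),.113)[:2],"cup",at("w10",f(270,140),.072)[:2],"cupL,R,bot",[at("w10",f(*q),.072)[:2] for q in[(210,138),(329,138),(270,198)]])
c,p=load("w10");h=cv2.cvtColor(c["pixels"],cv2.COLOR_RGB2HSV);m=cv2.inRange(h,(8,125,100),(30,255,255));m[:, 150:]=0;m[:140]=0;m[215:]=0
n,l,st,ce=cv2.connectedComponentsWithStats(m)
for i in range(1,n):
    if st[i,4]>200: print("plugL",st[i],at("w10",(st[i,0]+st[i,2],ce[i,1]),.069)[:2])
cs=[at("w10",f(*q),.040)[:2] for q in[(104,86),(97,218)]];print("baseL right corners",cs)
```

```text
shank [0.5782 0.287 ] cup [0.579  0.2872] cupL,R,bot [array([0.5456, 0.2882]), array([0.6121, 0.2886]), array([0.5795, 0.2534])]
baseL right corners [array([0.4766, 0.3154]), array([0.466 , 0.2282])]
```

jog_arm(deltas=[9, 8, 10, 0, 0, 0, 0.8, 0, 0, 25, 0, 0, 0, 0.7, 0, 0, 25, 0, 0, 0, 0.6, 0, 0, 25, 0, 0, 0, 0.5, 0, 0, 20, 0, 0, 0, 0.5, 0, 0, 14, 0, 0, 0, 0.4, 0, 0, 5, 0, 0, 0, 0.4, 0, 0, 0, 0, 0, 0, 0.4])

```text
clock: 18.15
position: [0.5789, 0.2886, 0.0883]
orientation: [-2.214, -2.229, 0.001]
contact_force: [-0.5, 0.3, 0.7]
finger_gap: 0.398
finger_force: 0.0
```

jog_arm(deltas=[0, 0, 0, 0, 0, 0, 0.4, 0, 0, 0, 0, 0, 0, 0.4])

```text
clock: 18.35
position: [0.5797, 0.289, 0.0901]
orientation: [2.213, 2.229, 0.003]
contact_force: [-0.7, 0.6, 0.8]
finger_gap: 0.4
finger_force: 0.0
```

jog_arm(deltas=[-1, 0, 2, 0, 0, 0, 0.2, 0, 0, 0, 0, 0, 0, 0, 0, 0, 0, 0, 0, 0, 0, 0, 0, 0, 0, 0, 0, 0, 0, 0, 0, 0, 0, 0, 0, 0, 0, 0, 0, 0, 0, 0], squeeze=70)

```text
clock: 18.95
position: [0.5793, 0.2876, 0.0875]
orientation: [2.214, 2.229, 0.001]
contact_force: [-2.0, -1.1, 5.5]
finger_gap: 0.112
finger_force: 68.5
```

jog_arm(deltas=[0, 0, -10, 0, 0, 0, 0, 0, 0, -20, 0, 0, 0, 0, 0, 0, -25, 0, 0, 0, 0, 0, 0, -25, 0, 0, 0, 0, 0, 0, -10, 0, 0, 0, 0, 0, 0, 0, 0, 0, 0, 0, 0, 0, 0, 0, 0, 0, 0])

```text
clock: 19.65
position: [0.5781, 0.2875, 0.1758]
orientation: [-2.213, -2.229, 0.003]
contact_force: [0.2, 0.4, -3.3]
finger_gap: 0.11
finger_force: 68.4
```

jog_arm(deltas=[-2, -20, 0, 0, 0, 0, 0, -3, -30, 0, 0, 0, 0, 0, -3, -35, 0, 0, 0, 0, 0, -3, -35, 0, 0, 0, 0, 0, -2, -20, 0, 0, 0, 0, 0, 0, -12, 0, 0, 0, 0, 0, 0, 0, 0, 0, 0, 0, 0, 0, 0, 0, 0, 0, 0, 0])

```text
clock: 20.45
position: [0.428, 0.2738, 0.1768]
orientation: [2.213, 2.229, 0.001]
contact_force: [0.1, 0.9, -3.1]
finger_gap: 0.109
finger_force: 68.6
```

```bash
python3 -c "
from h import *
np.set_printoptions(precision=4,suppress=True)
s,c=look('wrist','w11');print(s['position'],s['orientation'])
cv2.imwrite('pics/w11c.png',cv2.resize(c['pixels'][60:300,130:390,::-1],None,fx=2.5,fy=2.5))"
```

```text
[0.428  0.2738 0.1768] [2.213  2.2286 0.0011]
```

View pics/w11c.png

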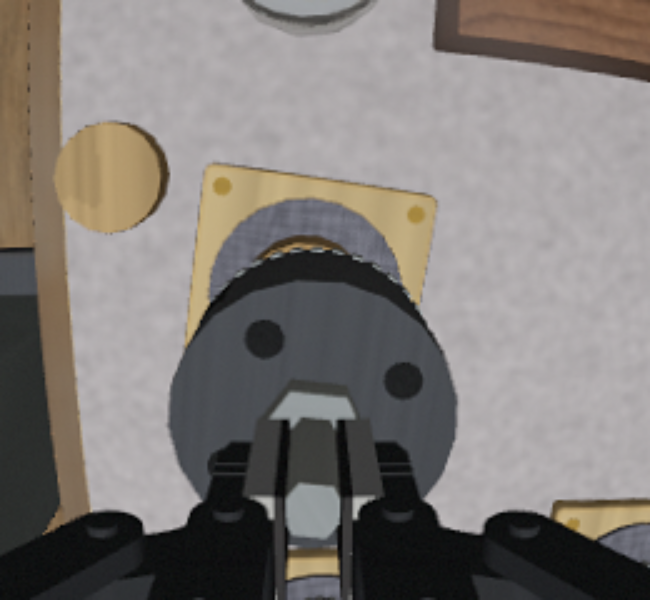

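The large saw hangs in front of its base. The upper base corners are at crop (207,164) and (437,196), and the felt's upper edge is at about (308,198).

Run:
```python
from h import *
np.set_printoptions(precision=4,suppress=True)
f=lambda u,v:np.array([u/2.5+130,v/2.5+60])
a,b=[at("w11",f(*q),.040)[:2] for q in [(205,163),(438,196)]];d=(b-a)/np.linalg.norm(b-a);n=np.array([d[1],-d[0]])
print(a,b,np.linalg.norm(b-a),"centre",(a+b)/2+.045*n,d)
P=np.array([at("w11",f(*q),.043)[:2] for q in [(212,275),(225,245),(260,212),(308,198),(355,212),(388,245),(398,275)]])
A=np.c_[2*P,np.ones(len(P))];s=np.linalg.lstsq(A,(P**2).sum(1),rcond=None)[0];print("felt",s[:2],np.sqrt(s[2]+s[0]**2+s[1]**2))
# constrained r
q=min(((np.abs(np.hypot(*(P-[x,y]).T)-.0375)**2).sum(),x,y) for x in np.arange(.41,.44,.0005) for y in np.arange(.26,.29,.0005));print(q)
```

```text
[0.387  0.3266] [0.475  0.3148] 0.0888446534653399 centre [0.425  0.2761] [ 0.9911 -0.133 ]
felt [0.4252 0.2771] 0.036095870048206524
(np.float64(3.494975326395009e-06), np.float64(0.425), np.float64(0.275))
```

jog_arm(deltas=[2.5, -2.8, 0, 0, 0, 0, 0, 0, 0, 15, 0, 0, 0, 0, 0, 0, 20, 0, 0, 0, 0, 0, 0, 15, 0, 0, 0, 0, 0, 0, 10, 0, 0, 0, 0, 0, 0, 6, 0, 0, 0, 0, 0, 0, 0, 0, 0, 0, 0, 0, 0, 0, 0, 0, 0, 0])

```text
clock: 21.3
position: [0.4248, 0.2762, 0.1113]
orientation: [2.214, 2.229, 0.001]
contact_force: [0.1, -0.6, -3.3]
finger_gap: 0.117
finger_force: 68.6
```

jog_arm(deltas=[0, 0, 2, 0, 0, 0, 0, 0, 0, 2, 0, 0, 0, 0, 0, 0, 0.5, 0, 0, 0, 0, 0, 0, 0, 0, 0, 0, 0])

```text
clock: 21.7
position: [0.4242, 0.2761, 0.1064]
orientation: [-2.214, -2.229, -0.0]
contact_force: [-0.0, -0.4, -2.3]
finger_gap: 0.111
finger_force: 68.6
```

jog_arm(deltas=[0, 0, 1.5, 0, 0, 0, 0, 0, 0, 1, 0, 0, 0, 0, 0, 0, 0.5, 0, 0, 0, 0, 0, 0, 0, 0, 0, 0, 0])

```text
clock: 22.1
position: [0.4242, 0.276, 0.1033]
orientation: [2.214, 2.229, -0.0]
contact_force: [0.1, -0.6, -3.5]
finger_gap: 0.113
finger_force: 68.6
```

jog_arm(deltas=[0, 0, 1, 0, 0, 0, 0, 0, 0, 0, 0, 0, 0, 0])

```text
clock: 22.3
position: [0.4243, 0.2761, 0.1025]
orientation: [2.214, 2.229, 0.0]
contact_force: [0.1, -0.0, -1.6]
finger_gap: 0.114
finger_force: 69.2
```

jog_arm(deltas=[0, 0, 0.7, 0, 0, 0, 0, 0, 0, 0, 0, 0, 0, 0])

```text
clock: 22.5
position: [0.4244, 0.2761, 0.1024]
orientation: [-2.213, -2.229, -0.0]
contact_force: [-2.7, -1.6, 6.6]
finger_gap: 0.111
finger_force: 69.7
```

jog_arm(deltas=[0, 0, 0, 0, 0, 0, 0.16, 0, 0, 0, 0, 0, 0, 0.3, 0, 0, 0, 0, 0, 0, 0.5, 0, 0, -10, 0, 0, 0, 0.5, 0, 0, -30, 0, 0, 0, 0.6, 0, 0, -40, 0, 0, 0, 0.7, 0, 0, -40, 0, 0, 0, 0.8, -20, 10, -30, 0, 0, 0, 1])

```text
clock: 23.3
position: [0.434, 0.2585, 0.2546]
orientation: [-2.208, -2.234, -0.005]
contact_force: [-0.1, 0.3, -0.1]
finger_gap: 0.943
finger_force: 0.0
```

jog_arm(deltas=[-40, 18, -10, 0, 0, 0, 1, -45, 18, 0, 0, 0, 0, 1, -45, 18, 0, 0, 0, 0, 1, -45, 18, 0, 0, 0, 0, 1, -45, 18, 0, 0, 0, 0, 1, -45, 18, 0, 0, 0, 0, 1, -45, 18, 0, 0, 0, 0, 1, -45, 14, 0, 0, 0, 0, 1])

```text
clock: 24.1
position: [0.5777, -0.0996, 0.2625]
orientation: [2.213, 2.229, 0.001]
contact_force: [0.9, 0.9, 0.4]
finger_gap: 0.998
finger_force: 0.0
```

jog_arm(deltas=[-35, 0, 0, 0, 0, 0, 1, -15, 0, 0, 0, 0, 0, 1, 0, 0, 0, 0, 0, 0, 1, 0, 0, 0, 0, 0, 0, 1])

```text
clock: 24.5
position: [0.5773, -0.1461, 0.2618]
orientation: [-2.211, -2.23, -0.002]
contact_force: [0.4, 1.0, 1.0]
finger_gap: 0.999
finger_force: 0.0
```

```bash
python3 -c "
from h import *
s,c=look('wrist','w12');print(s['position'],s['orientation'])
s2,c2=look('side','s12')
a=cv2.resize(c['pixels'][60:310,140:370,::-1],None,fx=2.2,fy=2.2);b=c2['pixels'][150:310,180:340,::-1]
cv2.imwrite('pics/w12c.png',np.hstack([a,cv2.resize(b,(290,a.shape[0]))]))"
```

```text
[ 0.57730615 -0.14609802  0.26175345] [-2.21132305e+00 -2.22993016e+00 -1.60783328e-03]
```

View pics/w12c.png

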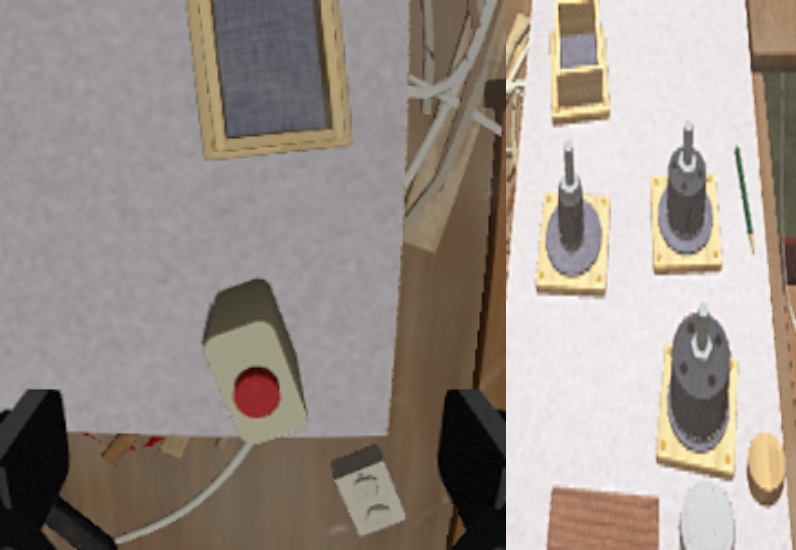

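All three saws stand over their plugs in the side panel. The tin's top corners are near crop (205,347), (270,320), (307,418) and (255,443), with the cap at (256,390). The well's lower edge runs from (205,159) to (352,145).

Run:
```python
from h import *
np.set_printoptions(precision=4,suppress=True)
f=lambda u,v:np.array([u/2.2+140,v/2.2+60])
c=[at("w12",f(*q),.113)[:2] for q in[(205,345),(270,319),(308,419),(254,445)]];print("tin",c,np.mean(c,0),"cap",at("w12",f(256,391),.128)[:2])
e=[c[0]-c[3],c[1]-c[2]];print("long yaw",[np.degrees(np.arctan2(-v[0],v[1])) for v in e],"short",[np.degrees(np.arctan2(*(v[::-1]))) for v in(c[1]-c[0],c[2]-c[3])])
C,p=load("w12");h=cv2.cvtColor(C["pixels"],cv2.COLOR_RGB2HSV)
m=cv2.inRange(h,(12,60,90),(35,255,255));m[:, :205]=0;m[:,305:]=0;m[135:]=0
n,l,st,ce=cv2.connectedComponentsWithStats(m);i=1+st[1:,4].argmax();print(st[i])
pts=np.argwhere(l==i)[:,::-1].astype(np.int32);H=cv2.convexHull(pts)
ap=cv2.approxPolyDP(H,2,True)[:,0];print("hull",[(q.tolist(),at("w12",q,.040)[:2].round(4).tolist(),at("w12",q,.076)[:2].round(4).tolist()) for q in ap])
k=((h[:,:,1]<70)&(l!=i)).astype(np.uint8);k[:, :220]=0;k[:,300:]=0
inn=np.zeros_like(m);cv2.fillPoly(inn,[H],1);inn=cv2.erode(inn,np.ones((7,7)))
k=k*inn;n,l2,s2,c2=cv2.connectedComponentsWithStats(k);j=1+s2[1:,4].argmax();print(s2[j])
H2=cv2.convexHull(np.argwhere(l2==j)[:,::-1].astype(np.int32));r=cv2.approxPolyDP(H2,3,True)[:,0]
print("felt",[(q.tolist(),at("w12",q,.043)[:2].round(4).tolist()) for q in r])
```

```text
tin [array([ 0.5545, -0.1882]), array([ 0.5851, -0.1749]), array([ 0.605 , -0.2271]), array([ 0.5783, -0.242 ])] [ 0.5807 -0.2081] cap [ 0.5788 -0.2051]
long yaw [np.float64(23.840906355458074), np.float64(20.781384987065913)] short [np.float64(23.392218972932483), np.float64(29.088700268302603)]
[ 224   43   76   90 2284]
hull [([299, 124], [0.6305, -0.0943], [0.6251, -0.093]), ([234, 132], [0.551, -0.1053], [0.5535, -0.1029]), ([224, 52], [0.5383, -0.0058], [0.5421, -0.0132]), ([230, 48], [0.5456, -0.0008], [0.5486, -0.0087]), ([253, 45], [0.5734, 0.0029], [0.5736, -0.0054]), ([291, 45], [0.6195, 0.0042], [0.6152, -0.0042])]
[ 236   48   55   75 3101]
felt [([290, 117], [0.6188, -0.086]), ([243, 122], [0.5621, -0.0929]), ([236, 57], [0.5532, -0.013]), ([282, 48], [0.6082, -0.0008])]
```

Run:
```python
from h import *
C,p=load("w12");px=C["pixels"];h=cv2.cvtColor(px,cv2.COLOR_RGB2HSV)
print(h[60+410//2,140+95],h[60+165,140+110],h[60+142,140+108],h[250,200],h[60+177,140+117],h[225,236])
y=slice(180,275);roi=h[y]
for lo in (110,125,140):
    m=cv2.inRange(h,(18,25,lo),(40,130,255));m[:190]=0;m[268:]=0;m[:, :225]=0;m[:,285:]=0
    n,l,st,ce=cv2.connectedComponentsWithStats(m);i=1+st[1:,4].argmax()
    P=np.array([at("w12",q[::-1],.113)[:2] for q in np.argwhere(l==i)])
    print(lo,st[i],cv2.minAreaRect((P*1000).astype(np.float32)))
```

```text
[ 16  82 112] [ 27  42 159] [23 73 73] [170   5 162] [179 178 143] [ 26  43 160]
110 [ 233  206   47   62 1314] ((576.7982177734375, -210.85256958007812), (41.113800048828125, 65.10064697265625), 20.57203483581543)
125 [ 233  206   47   62 1287] ((576.7674560546875, -210.93414306640625), (40.982261657714844, 64.97964477539062), 20.557147979736328)
140 [ 233  206   47   57 1252] ((578.651611328125, -208.48812866210938), (35.363887786865234, 61.13325500488281), 20.881807327270508)
```

Tin centre (0.5787,-0.2085), yaw +21°. Well centre (0.585,-0.048), yaw +7.5°.

jog_arm(deltas=[-30, 1.4, 0, 0, 0, 0, 1, -32.4, 0, 0, 0, 0, -7, 1, 0, 0, 20, 0, 0, -7, 1, 0, 0, 30, 0, 0, -7, 1, 0, 0, 40, 0, 0, 0, 1, 0, 0, 20, 0, 0, 0, 1, 0, 0, 0, 0, 0, 0, 1, 0, 0, 0, 0, 0, 0, 1])

```text
clock: 25.4
position: [0.5798, -0.2091, 0.1523]
orientation: [1.768, 2.597, 0.0]
contact_force: [0.1, -0.6, 0.1]
finger_gap: 0.998
finger_force: 0.0
```

Run:
```python
from h import *
np.set_printoptions(precision=4,suppress=True)
s,C=look('wrist','w13');Rm=R.from_rotvec(s['orientation']).as_matrix();print(s['position'],"yaw",np.degrees(np.arctan2(Rm[1,1],Rm[0,1])))
h=cv2.cvtColor(C["pixels"],cv2.COLOR_RGB2HSV)
m=cv2.inRange(h,(18,25,140),(40,130,255));m[:, :160]=0;m[:,350:]=0
n,l,st,ce=cv2.connectedComponentsWithStats(m);i=1+st[1:,4].argmax()
P=np.array([at("w13",q[::-1],.113)[:2] for q in np.argwhere(l==i)])
print(st[i],cv2.minAreaRect((P*1000).astype(np.float32)))
r=((cv2.inRange(h,(0,150,100),(8,255,255))|cv2.inRange(h,(172,150,100),(180,255,255)))>0).astype(np.uint8);r[:, :200]=0;r[:,310:]=0
n,l,st,ce=cv2.connectedComponentsWithStats(r);i=1+st[1:,4].argmax();print("cap",st[i],at("w13",ce[i],.128))
```

```text
[ 0.5798 -0.2091  0.1523] yaw 21.517061141816416
[ 228  167   56   89 3425] ((578.578857421875, -208.38693237304688), (35.121097564697266, 60.98469161987305), 21.388654708862305)
cap [239 205  35  32 909] [ 0.5783 -0.2076  0.128 ]
```

Aligned with the tin. Descend and grip.

jog_arm(deltas=[1, -1, 20, 0, 0, 0, 1, 0, 0, 25, 0, 0, 0, 1, 0, 0, 20, 0, 0, 0, 1, 0, 0, 10, 0, 0, 0, 1, 0, 0, 0, 0, 0, 0, 1, 0, 0, 0, 0, 0, 0, 0.7, 0, 0, 0, 0, 0, 0, 0.3, 0, 0, 0, 0, 0, 0, 0.3], squeeze=40)

```text
clock: 26.25
position: [0.5785, -0.2099, 0.0778]
orientation: [1.769, 2.594, 0.001]
contact_force: [-0.7, 0.3, 0.7]
finger_gap: 0.515
finger_force: 0.0
```

jog_arm(deltas=[0, 0, 0, 0, 0, 0, 0.3, 0, 0, 0, 0, 0, 0, 0.3, 0, 0, 0, 0, 0, 0, 0.3])

```text
clock: 26.55
position: [0.5785, -0.2098, 0.0777]
orientation: [1.769, 2.594, 0.001]
contact_force: [0.1, 0.6, 6.6]
finger_gap: 0.418
finger_force: 45.3
```

jog_arm(deltas=[0, 0, -10, 0, 0, 0, 0.3, 0, 0, -20, 0, 0, 0, 0.3, 0, 0, -25, 0, 0, 0, 0.3, 0, 0, -25, 0, 0, 0, 0.3, 0, 0, -15, 0, 0, 0, 0.3, 0, 0, 0, 0, 0, 4, 0.3, 0, 0, 0, 0, 0, 6, 0.3, 0, 0, 0, 0, 0, 4, 0.3])

```text
clock: 27.35
position: [0.5773, -0.2095, 0.1716]
orientation: [-2.077, -2.356, 0.0]
contact_force: [0.6, 0.1, -1.1]
finger_gap: 0.418
finger_force: 44.9
```

jog_arm(deltas=[20, 3, 0, 0, 0, 0, 0.3, 35, 6, 0, 0, 0, 0, 0.3, 40, 7, 0, 0, 0, 0, 0.3, 35, 6, 0, 0, 0, 0, 0.3, 20, 4, 0, 0, 0, 0, 0.3, 8, 1, 0, 0, 0, 0, 0.3, 0, 0, 0, 0, 0, 0, 0.3, 0, 0, 0, 0, 0, 0, 0.3])

```text
clock: 28.15
position: [0.5839, -0.0512, 0.1718]
orientation: [2.075, 2.358, -0.001]
contact_force: [-0.9, -0.7, -1.4]
finger_gap: 0.42
finger_force: 44.9
```

Run:
```python
from h import *
np.set_printoptions(precision=4,suppress=True)
s,C=look('wrist','w14');Rm=R.from_rotvec(s['orientation']).as_matrix();yaw=np.arctan2(Rm[1,1],Rm[0,1]);print(s['position'],"yaw",np.degrees(yaw),s['finger_force'],s['contact_force'])
h=cv2.cvtColor(C["pixels"],cv2.COLOR_RGB2HSV)
m=cv2.inRange(h,(12,60,90),(35,255,255));m[:, :150]=0;m[:,360:]=0;m[250:]=0
n,l,st,ce=cv2.connectedComponentsWithStats(m)
for i in range(1,n):
    if st[i,4]>300:
        q=cv2.approxPolyDP(cv2.convexHull(np.argwhere(l==i)[:,::-1].astype(np.int32)),2,True)[:,0]
        print(st[i],[(a.tolist(),at("w14",a,.040)[:2].round(4).tolist(),at("w14",a,.076)[:2].round(4).tolist()) for a in q])
r=((cv2.inRange(h,(0,150,100),(8,255,255))|cv2.inRange(h,(172,150,100),(180,255,255)))>0).astype(np.uint8);r[:, :200]=0;r[:,310:]=0
n,l,st,ce=cv2.connectedComponentsWithStats(r);i=1+st[1:,4].argmax();print("cap",st[i],at("w14",ce[i],.128+s['position'][2]-.0777))
```

```text
[ 0.5839 -0.0512  0.1718] yaw 7.302982787777367 44.925148487091064 [-0.9354 -0.7115 -1.3954]
[150   0  19  46 568] [([168, 0], [0.4783, 0.1158], [0.4909, 0.1025]), ([162, 44], [0.4797, 0.0701], [0.4921, 0.0627]), ([150, 45], [0.4676, 0.0689], [0.4816, 0.0616]), ([150, 23], [0.464, 0.0914], [0.4785, 0.0812]), ([160, 0], [0.4701, 0.1159], [0.4838, 0.1025])]
[ 223    0  102   44 1868] [([324, 0], [0.6252, 0.1326], [0.6185, 0.117]), ([318, 40], [0.6238, 0.09], [0.6173, 0.08]), ([315, 43], [0.6213, 0.0865], [0.6152, 0.077]), ([226, 28], [0.5384, 0.0894], [0.5432, 0.0794]), ([223, 25], [0.5353, 0.0921], [0.5404, 0.0818]), ([228, 0], [0.5363, 0.1182], [0.5413, 0.1045])]
[350  39  10  85 473] [([359, 123], [0.6743, 0.0185], [0.6612, 0.0179]), ([354, 122], [0.669, 0.0185], [0.6566, 0.0179]), ([350, 101], [0.6619, 0.0376], [0.6504, 0.0345]), ([358, 39], [0.6623, 0.0998], [0.6508, 0.0885])]
[336 117  13  71 338] [([347, 117], [0.6613, 0.022], [0.6499, 0.0209]), ([347, 156], [0.6678, -0.015], [0.6555, -0.0112]), ([339, 187], [0.6656, -0.0463], [0.6537, -0.0385]), ([336, 181], [0.6613, -0.0408], 
[... 446 characters left out ...]
-0.0326], [0.6698, -0.0265]), ([352, 190], [0.6798, -0.0476], [0.666, -0.0395])]
[322 205  38  45 403] [([359, 205], [0.6908, -0.062], [0.6756, -0.0521]), ([357, 214], [0.6909, -0.0717], [0.6757, -0.0605]), ([341, 238], [0.6797, -0.0998], [0.6659, -0.0849]), ([327, 249], [0.6673, -0.1137], [0.6551, -0.097]), ([323, 249], [0.6629, -0.1141], [0.6514, -0.0974]), ([322, 246], [0.6611, -0.1108], [0.6498, -0.0945]), ([351, 209], [0.6831, -0.0672], [0.6689, -0.0566])]
[338 220  22  30 309] [([338, 249], [0.6794, -0.1126], [0.6657, -0.0961]), ([359, 220], [0.6947, -0.0779], [0.679, -0.0659]), ([359, 249], [0.7034, -0.1106], [0.6865, -0.0943])]
cap [ 226  267   57   46 2090] [ 0.5823 -0.0488  0.2221]
```

jog_arm(deltas=[0.5, 2, 0, 0, 0, 0, 0.3, 0, 0, 15, 0, 0, 0, 0.3, 0, 0, 20, 0, 0, 0, 0.3, 0, 0, 15, 0, 0, 0, 0.3, 0, 0, 12, 0, 0, 0, 0.3, 0, 0, 8, 0, 0, 0, 0.3, 0, 0, 0, 0, 0, 0, 0.3, 0, 0, 0, 0, 0, 0, 0.3])

```text
clock: 29.0
position: [0.5864, -0.049, 0.1019]
orientation: [2.073, 2.36, 0.0]
contact_force: [0.3, 0.6, -0.9]
finger_gap: 0.415
finger_force: 44.9
```

jog_arm(deltas=[0, 0, 2, 0, 0, 0, 0.3, 0, 0, 2, 0, 0, 0, 0.3, 0, 0, 1, 0, 0, 0, 0.3, 0, 0, 0, 0, 0, 0, 0.3])

```text
clock: 29.4
position: [0.5861, -0.0487, 0.0967]
orientation: [2.073, 2.36, 0.0]
contact_force: [0.6, -0.4, -1.2]
finger_gap: 0.414
finger_force: 44.9
```

jog_arm(deltas=[0, 0, 1.5, 0, 0, 0, 0.3, 0, 0, 1, 0, 0, 0, 0.3, 0, 0, 0.5, 0, 0, 0, 0.3, 0, 0, 0, 0, 0, 0, 0.3])

```text
clock: 29.8
position: [0.586, -0.0488, 0.0936]
orientation: [-2.073, -2.36, 0.0]
contact_force: [-1.0, -0.4, -1.4]
finger_gap: 0.42
finger_force: 44.9
```

jog_arm(deltas=[0, 0, 0.8, 0, 0, 0, 0.3, 0, 0, 0, 0, 0, 0, 0.3])

```text
clock: 30.0
position: [0.5861, -0.0488, 0.0928]
orientation: [-2.073, -2.36, 0.0]
contact_force: [-0.6, 0.4, -2.0]
finger_gap: 0.415
finger_force: 44.9
```

jog_arm(deltas=[0, 0, 0.5, 0, 0, 0, 0.3, 0, 0, 0, 0, 0, 0, 0.3])

```text
clock: 30.2
position: [0.5862, -0.0488, 0.0927]
orientation: [2.073, 2.36, 0.0]
contact_force: [-0.7, -0.1, 1.8]
finger_gap: 0.414
finger_force: 44.7
```

jog_arm(deltas=[0, 0, 0.3, 0, 0, 0, 0.3, 0, 0, 0, 0, 0, 0, 0.46, 0, 0, 0, 0, 0, 0, 0.6, 0, 0, 0, 0, 0, 0, 0.8, 0, 0, -10, 0, 0, 0, 0.8, 0, 0, -30, 0, 0, 0, 0.8, 0, 0, -40, 0, 0, 0, 0.8, 0, 0, -40, 0, 0, 0, 0.8])

```text
clock: 31.0
position: [0.5858, -0.0491, 0.2138]
orientation: [-2.074, -2.36, 0.001]
contact_force: [1.0, 0.3, -0.1]
finger_gap: 0.801
finger_force: 0.0
```

jog_arm(deltas=[30, -20, -20, 0, 0, 0, 1, 40, -40, -20, 0, 0, 0, 1, 40, -30, 0, 0, 0, 0, 1, 0, 0, 0, 0, 0, 0, 1, 0, 0, 0, 0, 0, 0, 1])

```text
clock: 31.5
position: [0.4899, 0.0442, 0.2496]
orientation: [-2.07, -2.363, -0.003]
contact_force: [-0.1, -0.2, -0.3]
finger_gap: 1.003
finger_force: 0.0
```

Run:
```python
from h import *
np.set_printoptions(precision=4,suppress=True)
s,C=look('wrist','w15');print(s['position'])
h=cv2.cvtColor(C["pixels"],cv2.COLOR_RGB2HSV)
r=((cv2.inRange(h,(0,150,100),(8,255,255))|cv2.inRange(h,(172,150,100),(180,255,255)))>0).astype(np.uint8);r[:, :150]=0
n,l,st,ce=cv2.connectedComponentsWithStats(r)
for i in range(1,n):
    if st[i,4]>60: print("cap",st[i],at("w15",ce[i],.143))
m=cv2.inRange(h,(18,25,140),(40,110,255));n,l,st,ce=cv2.connectedComponentsWithStats(m)
for i in range(1,n):
    if st[i,4]>500:
        P=np.array([at("w15",q[::-1],.128)[:2] for q in np.argwhere(l==i)]);print(st[i],cv2.minAreaRect((P*1000).astype(np.float32)))
# bystanders: side view before/after around jar and block
s2,c2=look('side','s15');a=np.load("side0.npz")["pixels"].astype(int);d=np.abs(c2["pixels"].astype(int)-a).max(2)
print("jar/block diff",(d[288:335,200:310]>40).sum(), "s10 vs now saws",(np.abs(c2["pixels"].astype(int)-np.load("s12.npz")["pixels"].astype(int)).max(2)[195:300,190:320]>40).sum())
r=cv2.inRange(cv2.cvtColor(c2["pixels"],cv2.COLOR_RGB2HSV),(0,150,80),(8,255,255));r[:, 260:]=0;r[200:]=0;r[:, :190]=0
q=np.argwhere(r>0);print("side cap",q.mean(0)[::-1] if len(q) else None,proj(c2,(.5855,-.0485,.143)))
```

```text
[0.4899 0.0442 0.2496]
cap [399   4  68 104 380] [0.6367 0.1931 0.143 ]
cap [327 278  19  17 230] [ 0.5845 -0.0473  0.143 ]
[183   0  75  16 546] ((435.8118896484375, 202.5975341796875), (67.38323211669922, 15.490640640258789), 4.542179107666016)
[ 407    0   38   49 1210] ((630.3558349609375, 241.54298400878906), (69.77593231201172, 34.885009765625), 68.64954376220703)
[ 299   63   80   85 1969] ((555.3704833984375, 127.31057739257812), (66.55754089355469, 66.43999481201172), 88.11341857910156)
[ 177   67   79   78 2192] ((444.8896179199219, 111.44181823730469), (66.9142837524414, 66.66091918945312), 2.1731693744659424)
[284 209  67  70 661] ((558.3147583007812, -9.727867126464844), (61.48313522338867, 76.37652587890625), 6.468129634857178)
[294 224  58  66 556] ((566.9715576171875, -23.762523651123047), (54.188961029052734, 75.51964569091797), 6.2421488761901855)
[317 255  30  48 722] ((584.5543212890625, -48.182594299316406), (33.2485466003418, 61.871952056884766), 13.283848762512207)
jar/block diff 0 s10 vs now saws 0
side cap [217.0303 140.2121] [216.9065 137.859 ]
```

The tin is seated upright in the well: its top face and cap are where they should be at the seated height. The saws, jar and block have not moved.

```bash
python3 -c "
from workcell import r
print(r.job_done())"
```

```text
the job is handed in; nothing more can be done
None
```

The job is handed in: all three hole saws stand on the felt over their own plugs, the oil tin stands upright in its well, the gripper holds nothing, and the side camera showed no change in the jar or the block.

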